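# Turn the circuit board over in its swivel holder

### The job

The circuit board in the swivel holder is component side up: with the closed fingertips, push its frame right over on its axle (the edge nearer the robot goes down and the far edge comes up and over), until it lies level against its stop with the solder side up, then come clear. Push it gently and steadily, so that the frame never spins or slams and is never pressed or squeezed hard. Grip and lift nothing, keep the holder standing where it is, and leave the solder spool, flux bottle and screwdriver alone.

Things in the scene. Friction and masses are not known exactly. Their poses are not given: they have to be found in the camera images.
- holder: Loose board holder, about 2 kg, steel base, grey uprights. Origin: centre of its underside, on the bench; x points away from the robot at yaw 0, y along the frame's axle. Base: cross plate 70 (x) by 180 (y) by 12 high; feet 170 by 34 by 12 under the uprights at y = -83 and +83. Uprights 30 by 14, reaching 132 high. The axle lies along y, 115 mm above the origin.
- board_frame (a joint): Angle of the frame on its axle: 0 = level, components up (stop); grows as the edge nearer the robot (rail_a) goes down and rail_b comes up and over; 1.57 = upright, rail_b on top; 3.14 = level, solder side up (stop). It starts between 0.05 and 0.6. It is balanced and stiff: it stays where it is left and turns with about 0.09 N m, i.e. 1.3 N at a rail.
- rail_a (a point): Middle of the aluminium rail that starts on the side of the robot; 68 mm from the axle. The frame measures 152 across the axle, 130 along it, 12 thick; each long rail is 16 wide (60 to 76 mm from the axle), 130 long. Site axes are those of the frame: x from rail_a to rail_b, z out of the component side.
- rail_b (a point): Middle of the other long rail, which starts on the far side; 68 mm from the axle. Same axes as rail_a. When it is upright, its top edge is 191 mm above the bench and the lower edge 39 mm. Between the rails is a green board 2 thick, in the middle of the frame's thickness; its components stand up to 10 mm above the board's middle plane.
- spool: Orange solder spool standing on a flange, 60 diameter, 50 high; origin centre of underside. Bystander.
- flux: Small amber flux bottle with a black cap, 40 diameter, 85 high; origin centre of underside. Bystander.
- driver: Red-handled screwdriver lying on the bench beyond the holder, 160 long; origin under its middle, x along it to the tip. Bystander.

How it is judged (in metres and radians):
On the way:
1. the frame is pushed past upright (value of joint board_frame above 1.65 rad), for 0.05 s.
At the end, for the whole second after the job is handed in: The frame is at rest within 0.1 rad (6 degrees) of level with the solder side up; the holder stands flat within 20 mm of where it was; spool, flux bottle and screwdriver are within 20 mm of where they were (value of joint board_frame above 3.04 rad and velocity of joint board_frame between -0.1 and 0.1 rad/s and distance of each of holder, spool, flux, driver from where it was at the start of the episode below 0.02 m and angle between holder's own z axis and vertical below 0.05 rad); the robot touches nothing.
It fails at once if the frame spins or slams (faster than 5 rad/s) (velocity of joint board_frame above 5 rad/s or velocity of joint board_frame below -5 rad/s).
It fails at once if the frame is pressed or squeezed with more than 50 N (contact force between the fingers and board_frame above 50 N).
It fails at once if the holder is lifted, tipped or dragged more than 20 mm (height (world z) of holder above 0.008 m or angle between holder's own z axis and vertical above 0.12 rad or distance of holder from where it was at the start of the episode above 0.02 m).
It fails at once if the frame is gripped: taken between the fingers (x of the grasp point in the frame of rail_a between -0.018 and 0.154 m and y of the grasp point in the frame of rail_a between -0.075 and 0.075 m and z of the grasp point in the frame of rail_a between -0.009 and 0.009 m).
It fails at once if the spool, flux bottle or screwdriver is shifted more than 20 mm or lifted (distance of any of spool, flux, driver from where it was at the start of the episode above 0.02 m).
It also fails if it takes over 48 s, if anything falls off the work surface, if the arm or the gripper's body presses on something with over 40 N, if the wrist force passes 120 N, or if a joint passes its speed limit or range.

### The arm

A 6-joint arm with a two-finger parallel gripper is mounted at the origin on the work surface. World frame = base frame: x ahead of the robot, y to its left, z up, the work surface at z = 0. Lengths are in mm, angles in rad, forces in N, time in s.
With the tool pointing down it reaches from about 325 to 775 mm from the base axis. Payload 9.3 kg.
Tool frame: the origin (TCP) lies on the front face of the gripper's body, between the roots of the fingers; the fingertips stand 73 mm ahead of it and the grasp point (between the pads) lies r.grip_depth ahead of it (r.grip_depth is the distance from the TCP to the grasp point, in mm); z points along the fingers, y is the line along which they close (so a half turn about z gives the same grasp; the last joint's range is limited). The gripper opens to 85 mm and grips with 20 to 120 N. Pads are 22 mm wide; open, the fingers measure 114 mm over their backs; the gripper's body (76 mm by 85 mm) begins 54 mm behind the grasp point. The pads swing forward as they close: fully open they stand 13 mm farther back than shut.
Start: joints at [1.184, 0.259, 0.021, 1.334, 0, 1.418], TCP at [127.423, 535.033, 303.879] pointing down, gripper open.
Joint ranges: [-3.04, 3.04], [-0.91, 1.82], [-1.04, 1.36], [-1.92, 1.95], [-1.52, 1.45], [-3.14, 3.14]. Speed limits (rad/s): [2.22, 2.22, 2.79, 3.14, 3.14, 3.14].

### API

Orientations are given as a unit quaternion [x, y, z, w].
In Python, from workcell import r gives the robot as it stands.
- The arm moves only by the shell command python3 -m pendant 'ROWS' [FORCE]. ROWS is JSON, a list of rows, each an object of numbers: "wx", "wy", "wz": the turn, a rotation vector about the tool's x, y, z in rad; "tx", "ty", "tz": the shift along the tool's x, y, z in cm; "gripper": the opening, from 0 (shut) to 1 (fully open). In form: [{"wx": .., "wy": .., "wz": .., "tx": .., "ty": .., "tz": .., "gripper": ..}, ...]. A call has 1 to 20 rows; each row shifts and turns the commanded pose from where the row before left it, along the tool's axes as they then stand; what a row does not reach is not made up. A row lasts 1/8 s, in which the tool goes at most 62.5 mm and 10.7 degrees, less where a joint would pass 70% of its speed; a pose out of reach is approached as far as the arm can. A call is refused whole if a number of a shift passes 6.25 or a number of a turn 0.188, either way. A call with a gripper value outside its range is refused whole. The fingers move at their own pace and stop on an object; FORCE is the grip in N (left out, the last holds). Time passes only in rows, so rows that do not move let the fingers close. It gives the time, the measured TCP pose, the force, the opening and the grip force at its end, in the units of the state.
- r.observe(): the state, without advancing time (a new reading comes with each control period).
- r.get_image(name): name is "scene" or "top" or "wrist"; returns (picture, depth): 480x640x3 uint8, red, green, blue; 480x640 float32, mm along the optical axis (not along the pixel's ray), 0 where there is no reading.
- r.camera_info(name): a dict with "vertical_fov" (degrees; the focal length in pixels is half the picture's height over the tangent of half this angle, whatever the lens; pixels are square), "cx", "cy" (the principal point, pixels), "world_to_cam" (4x4, takes a point from world to camera coordinates). Camera axes: x right, y down, z forward; pixel columns grow to the right and rows downward; lengths in mm; the calibration is good to about 2 mm. The wrist camera is an equidistant fisheye: a pixel r from the principal point sees the ray r / f radians off the axis. A picture is of the moment at which its call begins: read the wrist's pose just before it. camera_info takes no time and is no camera call; for the wrist camera it gives the pose at the moment of the call.
- r.job_done(): hands the job in; it is judged then, once.
The state is a dict: "time_s": time; "q": joint angles; "qd": joint speeds; "joint_efforts": joint torques, N m; "ee_pos": TCP position; "tcp_rot": TCP orientation; "wrist_force": force on the tool from outside, world axes, zero at the start; "torque": the same for the moment, N m; "width": opening from 0.0 (shut) to 1.0 (fully open); "grip_force": force on a finger pad.
Only numpy, scipy, OpenCV 4.12 (cv2) and the standard library are available. Lean on these libraries where they do the work, as an engineer would, in place of code of your own. Each camera call takes 0.05 s, during which the arm holds its last target. There are 200 camera calls.

## Working session

There is one attempt and no reset: what is moved stays moved. The work goes in short steps, Python scripts to look and compute and a shell command to move; the robot and the scene stay as the last step left them, time stands still between calls to the robot, and variables do not carry over. Pictures are saved under pics/ and viewed, at most 10 in all, crops included, and the job is handed in when it is done.

```bash
mkdir -p pics; ls; python3 - <<'E'
from workcell import r
import cv2,numpy as np
for n in("scene","top"):
    p,d=r.get_image(n); cv2.imwrite(f"pics/{n}0.png",p[:,:,::-1]); np.savez(f"{n}0.npz",p=p,d=d)
    c=r.camera_info(n); print(n,c)
o=r.observe(); print(o["ee_pos"],o["tcp_rot"],o["time_s"],r.grip_depth)
E
```

```text
pics
scene {'vertical_fov': 53.52453152814001, 'cx': 313.0481488123059, 'cy': 239.0231658197079, 'world_to_cam': array([[ 6.02644761e-01,  7.97992008e-01, -5.29605029e-03,
        -4.01939548e+02],
       [ 6.76374214e-01, -5.14298175e-01, -5.27271571e-01,
        -2.94279805e+02],
       [-4.23482248e-01,  3.14175338e-01, -8.49680318e-01,
         1.27925544e+03],
       [ 0.00000000e+00,  0.00000000e+00,  0.00000000e+00,
         1.00000000e+00]])}
top {'vertical_fov': 49.99589559119861, 'cx': 319.51767218542614, 'cy': 241.2300045678469, 'world_to_cam': array([[-1.34059651e-02, -9.99831842e-01, -1.25127199e-02,
         8.54532176e+01],
       [-9.81671607e-01,  1.55396060e-02, -1.89945723e-01,
         5.67881573e+02],
       [ 1.90108224e-01,  9.73697613e-03, -9.81714854e-01,
         8.80113248e+02],
       [ 0.00000000e+00,  0.00000000e+00,  0.00000000e+00,
         1.00000000e+00]])}
[127.36843764 534.88132646 303.33308363] [ 1.16645930e-01  9.93173380e-01 -5.76236850e-04 -1.76725597e-04] 0.1 53.900000000000006
```

View pics/scene0.png

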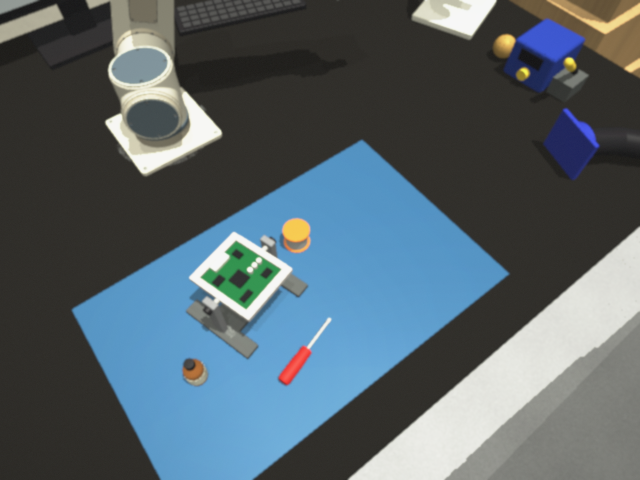

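View pics/top0.png

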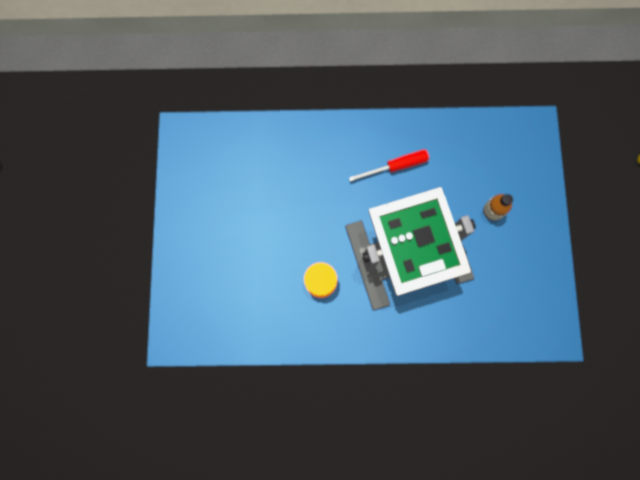

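The scene view shows the white frame around (241,275), the spool (296,235), the flux bottle (194,371) and the screwdriver (305,350). In the top view the frame's corners are near (370,208), (441,190), (468,262) and (398,293). The spool is at (321,280), the flux bottle at (498,207) and the screwdriver at (390,165).

```bash
cat > h.py <<'E'
import numpy as np,cv2
from workcell import r
def pts(n,d,m):
    c=r.camera_info(n); f=240/np.tan(np.radians(c["vertical_fov"]/2))
    v,u=np.nonzero(m&(d>0)); z=d[v,u]
    P=np.c_[(u-c["cx"])/f*z,(v-c["cy"])/f*z,z]; W=c["world_to_cam"]
    return (P-W[:3,3])@W[:3,:3]
def frame(p,d,n="top",box=(350,490,170,310)):
    h=cv2.cvtColor(p,cv2.COLOR_RGB2HSV)
    m=((h[...,1]<40)&(h[...,2]>190))|((h[...,0]>50)&(h[...,0]<85)&(h[...,1]>100))
    b=np.zeros_like(m); b[box[2]:box[3],box[0]:box[1]]=1; m&=b
    m=cv2.morphologyEx(m.astype(np.uint8),cv2.MORPH_OPEN,np.ones((3,3)))
    k,l,s,_=cv2.connectedComponentsWithStats(m); m=l==1+np.argmax(s[1:,4])
    m=cv2.morphologyEx(m.astype(np.uint8),cv2.MORPH_CLOSE,np.ones((15,15)))>0
    return pts(n,d,m)
E
python3 - <<'E'
from h import *
np.set_printoptions(precision=3,suppress=True)
for n,box in(("top",(350,490,170,310)),("scene",(170,310,220,330))):
    z=np.load(n+"0.npz"); P=frame(z["p"],z["d"],n,box)
    c=np.median(P,0); A=P
    for _ in range(4):
        c=A.mean(0); nn=np.linalg.svd(A-c,full_matrices=False)[2][2]; A=P[abs((P-c)@nn)<6]
    nn*=np.sign(nn[2])
    (cx,cy),wh,a=cv2.minAreaRect(A[:,:2].astype(np.float32)); 
    i=np.argsort(A[:,2]); print(n,len(P),len(A),"mean",c,"n",nn,"tilt",np.arccos(nn[2]),"yaw of n xy",np.arctan2(nn[1],nn[0]),"rect",cx,cy,wh,a,cv2.boxPoints(((cx,cy),wh,a)).round())
    print(A[:,2].min(),A[:,2].max())
    h=cv2.cvtColor(z["p"],cv2.COLOR_RGB2HSV); H,S,V=cv2.split(h)
    for k,m in dict(orange=(H>8)&(H<25)&(S>150)&(V>120),red=((H<4)|(H>176))&(S>180)&(V>100)).items():
        b=np.zeros_like(m); b[120:400,180:520]=1
        Q=pts(n,z["d"],m&b); print(k,np.median(Q,0),Q.min(0),Q.max(0))
E
```

```text
top 7074 6794 mean [555.213 -91.194 119.275] n [-0.05  -0.015  0.999] tilt 0.052483499607855914 yaw of n xy -2.8582401010254825 rect 555.5252685546875 -90.70337677001953 (151.7509002685547, 148.67103576660156) 16.578824996948242 [[ 462.  -41.]
 [ 504. -184.]
 [ 649. -140.]
 [ 607.    2.]]
110.59711682304982 129.1046175676104
orange [ 621.914 -244.459   56.621] [ 471.684 -268.857    0.367] [648.337 104.341  72.337]
red [731.258 -95.897  24.403] [ 713.833 -133.54    15.48 ] [750.827 -56.858  30.926]
scene 4982 4540 mean [562.864 -91.514 118.102] n [-0.065 -0.013  0.998] tilt 0.06631546295538203 yaw of n xy -2.9428349023436584 rect 556.4996337890625 -88.72126007080078 (152.66539001464844, 150.30589294433594) 16.69955825805664 [[ 462.  -39.]
 [ 505. -183.]
 [ 651. -139.]
 [ 608.    5.]]
108.6012174063587 128.4622561226169
orange [513.829  65.82   49.848] [ 473.33  -273.597    0.519] [654.747 105.336  76.827]
red [ 737.789 -100.442   22.795] [ 718.284 -135.121   15.526] [756.246 -59.578  28.271]
```

```bash
cat > g.py <<'E'
import sys,json
from h import *
from scipy.spatial.transform import Rotation as R
C=np.array([556,-90,0.]); X=np.array([.958,.286,0]); Y=np.array([-.286,.958,0]); Z=np.array([0,0,1.])
o=r.observe(); Rt=R.from_quat(o["tcp_rot"]); M=Rt.as_matrix(); p=o["ee_pos"]; tip=p+73*M[:,2]-C
print("t",round(o["time_s"],2),"tip x'y'z",np.round([tip@X,tip@Y,tip@Z],1),"toolx in frame",np.round([M[:,0]@X,M[:,0]@Y,M[2,0]],3),"toolz",np.round([M[:,2]@X,M[:,2]@Y,M[2,2]],3),"F",np.round(o["wrist_force"],1),"w",round(o["width"],2))
# args: tip targets x',y',z  -> successive shifts in tool axes, cm
cur=tip
for a in sys.argv[1:]:
    x,y,z=map(float,a.split(",")); t=x*X+y*Y+z*Z; d=M.T@(t-cur)/10; print(a,"shift cm",np.round(d,2)); cur=t
E
python3 -m pendant '[{"wz":-0.175,"gripper":0},{"wz":-0.175},{"wz":-0.174},{}]' 20; python3 g.py -78,0,231
```

```text
t 0.1 tip x'y'z [-232.   721.2  230.3] toolx in frame [-0.866  0.5    0.   ] toolz [-0.001 -0.001 -1.   ] F [-0.3 -0.  -0.5] w 1.0
-78,0,231 shift cm [-4.942e+01 -5.475e+01 -1.000e-02]invalid input
```

```bash

python3 -m pendant '[{"wz":-0.175,"gripper":0},{"wz":-0.175,"gripper":0},{"wz":-0.174,"gripper":0},{"tx":0,"gripper":0}]' 20; python3 g.py -78,0,231
```

```text
t 0.1 tip x'y'z [-232.   721.2  230.3] toolx in frame [-0.866  0.5    0.   ] toolz [-0.001 -0.001 -1.   ] F [-0.3 -0.  -0.5] w 1.0
-78,0,231 shift cm [-4.942e+01 -5.475e+01 -1.000e-02]invalid input
```

```bash

python3 -m pendant '[{"wx":0,"wy":0,"wz":-0.175,"tx":0,"ty":0,"tz":0,"gripper":0},{"wx":0,"wy":0,"wz":-0.175,"tx":0,"ty":0,"tz":0,"gripper":0},{"wx":0,"wy":0,"wz":-0.174,"tx":0,"ty":0,"tz":0,"gripper":0},{"wx":0,"wy":0,"wz":0,"tx":0,"ty":0,"tz":0,"gripper":0}]'; python3 g.py -78,0,231
```

```text
time_s: 0.6
ee_pos: [127.4, 535.0, 303.6]
tcp_rot: [-0.144, 0.99, -0.0, -0.0]
wrist_force: [-0.4, 0.4, -0.4]
width: 0.147
grip_force: 0.0
t 0.6 tip x'y'z [-231.9  721.3  230.6] toolx in frame [-1.     0.001  0.   ] toolz [-0.    -0.001 -1.   ] F [-0.4  0.4 -0.4] w 0.15
-78,0,231 shift cm [-1.547e+01 -7.212e+01 -1.000e-02]
```

```bash

python3 -m pendant '[{"wx":0,"wy":0,"wz":0,"tx":-0.97,"ty":-4.5,"tz":0,"gripper":0},{"wx":0,"wy":0,"wz":0,"tx":-0.97,"ty":-4.5,"tz":0,"gripper":0},{"wx":0,"wy":0,"wz":0,"tx":-0.97,"ty":-4.5,"tz":0,"gripper":0},{"wx":0,"wy":0,"wz":0,"tx":-0.97,"ty":-4.5,"tz":0,"gripper":0},{"wx":0,"wy":0,"wz":0,"tx":-0.97,"ty":-4.5,"tz":0,"gripper":0},{"wx":0,"wy":0,"wz":0,"tx":-0.97,"ty":-4.5,"tz":0,"gripper":0},{"wx":0,"wy":0,"wz":0,"tx":-0.97,"ty":-4.5,"tz":0,"gripper":0},{"wx":0,"wy":0,"wz":0,"tx":-0.97,"ty":-4.5,"tz":0,"gripper":0},{"wx":0,"wy":0,"wz":0,"tx":-0.97,"ty":-4.5,"tz":0,"gripper":0},{"wx":0,"wy":0,"wz":0,"tx":-0.97,"ty":-4.5,"tz":0,"gripper":0},{"wx":0,"wy":0,"wz":0,"tx":-0.97,"ty":-4.5,"tz":0,"gripper":0},{"wx":0,"wy":0,"wz":0,"tx":-0.97,"ty":-4.5,"tz":0,"gripper":0},{"wx":0,"wy":0,"wz":0,"tx":-0.97,"ty":-4.5,"tz":0,"gripper":0},{"wx":0,"wy":0,"wz":0,"tx":-0.97,"ty":-4.5,"tz":0,"gripper":0},{"wx":0,"wy":0,"wz":0,"tx":-0.97,"ty":-4.5,"tz":0,"gripper":0},{"wx":0,"wy":0,"wz":0,"tx":-0.97,"ty":-4.5,"tz":0,"gripper":0},{"wx":0,"wy":-0.15,"wz":0,"tx":0,"ty":0,"tz":0,"gripper":0},{"wx":0,"wy":-0.15,"wz":0,"tx":0,"ty":0,"tz":0,"gripper":0},{"wx":0,"wy":0,"wz":0,"tx":0,"ty":0,"tz":0,"gripper":0}]'; python3 g.py -80,0,130 -80,0,112 -76.5,0,90 -65,0,72 -54,0,60
```

```text
time_s: 2.98
ee_pos: [480.7, -110.7, 303.8]
tcp_rot: [-0.14, 0.979, 0.022, 0.148]
wrist_force: [-0.2, -0.1, 0.6]
width: -0.002
grip_force: 0.0
t 2.98 tip x'y'z [-56.5   1.7 234.1] toolx in frame [-0.955  0.005 -0.295] toolz [ 0.295 -0.    -0.955] F [-0.2 -0.1  0.6] w -0.0
-80,0,130 shift cm [ 5.32 -0.19  9.25]
-80,0,112 shift cm [ 0.53 -0.    1.72]
-76.5,0,90 shift cm [ 0.31 -0.    2.21]
-65,0,72 shift cm [-0.57  0.    2.06]
-54,0,60 shift cm [-0.7   0.    1.47]
```

```bash

python3 -m pendant '[{"wx":0,"wy":0,"wz":0,"tx":1.77,"ty":-0.06,"tz":3.08,"gripper":0},{"wx":0,"wy":0,"wz":0,"tx":1.77,"ty":-0.06,"tz":3.08,"gripper":0},{"wx":0,"wy":0,"wz":0,"tx":1.77,"ty":-0.06,"tz":3.08,"gripper":0},{"wx":0,"wy":0,"wz":0,"tx":0.18,"ty":0,"tz":0.57,"gripper":0},{"wx":0,"wy":0,"wz":0,"tx":0.18,"ty":0,"tz":0.57,"gripper":0},{"wx":0,"wy":0,"wz":0,"tx":0.18,"ty":0,"tz":0.57,"gripper":0},{"wx":0,"wy":0,"wz":0,"tx":0.1,"ty":0,"tz":0.74,"gripper":0},{"wx":0,"wy":0,"wz":0,"tx":0.1,"ty":0,"tz":0.74,"gripper":0},{"wx":0,"wy":0,"wz":0,"tx":0.1,"ty":0,"tz":0.74,"gripper":0},{"wx":0,"wy":0,"wz":0,"tx":0,"ty":0,"tz":0,"gripper":0}]'; python3 g.py -65,0,72 -54,0,60; python3 - <<'E'
from h import *
p,d=r.get_image("scene"); cv2.imwrite("pics/s1.png",cv2.resize(p[180:400,130:370,::-1],None,fx=2.5,fy=2.5))
E
```

```text
time_s: 4.22
ee_pos: [463.4, -117.6, 159.2]
tcp_rot: [-0.143, 0.978, 0.022, 0.147]
wrist_force: [0.2, 0.5, 0.5]
width: 0.002
grip_force: 0.0
t 4.22 tip x'y'z [-75.1   0.1  89.4] toolx in frame [-0.955  0.    -0.295] toolz [ 0.295  0.001 -0.956] F [0.2 0.5 0.5] w 0.0
-65,0,72 shift cm [-0.46 -0.01  1.96]
-54,0,60 shift cm [-0.7  -0.    1.47]
```

View pics/s1.png

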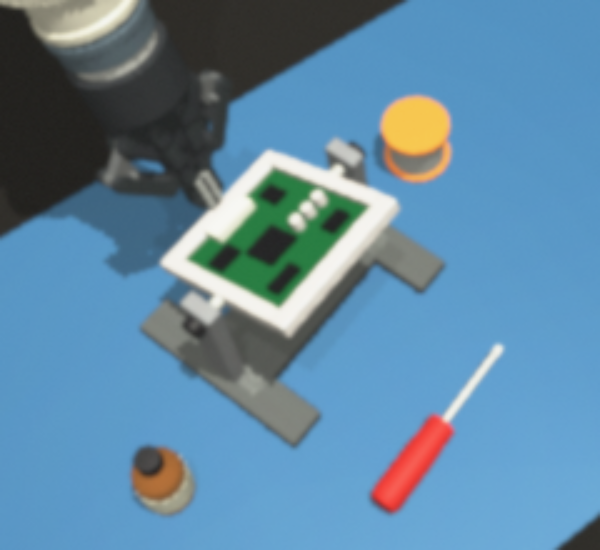

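The fingertips, near (215,190) in the crop, have turned the frame's near edge down about 0.4 rad, and the holder looks undisturbed. I'll keep going.

```bash

python3 -m pendant '[{"wx":0,"wy":0,"wz":0,"tx":-0.15,"ty":0,"tz":0.65,"gripper":0},{"wx":0,"wy":0,"wz":0,"tx":-0.15,"ty":0,"tz":0.65,"gripper":0},{"wx":0,"wy":0,"wz":0,"tx":-0.15,"ty":0,"tz":0.65,"gripper":0},{"wx":0,"wy":0,"wz":0,"tx":-0.23,"ty":0,"tz":0.49,"gripper":0},{"wx":0,"wy":0,"wz":0,"tx":-0.23,"ty":0,"tz":0.49,"gripper":0},{"wx":0,"wy":0,"wz":0,"tx":-0.23,"ty":0,"tz":0.49,"gripper":0},{"wx":0,"wy":0,"wz":0,"tx":-0.33,"ty":0,"tz":0.31,"gripper":0},{"wx":0,"wy":0,"wz":0,"tx":-0.33,"ty":0,"tz":0.31,"gripper":0},{"wx":0,"wy":0,"wz":0,"tx":0,"ty":0,"tz":0,"gripper":0}]'; python3 g.py -80,0,90 -90,0,250 ; python3 - <<'E'
from h import *
p,d=r.get_image("scene"); cv2.imwrite("pics/s2.png",cv2.resize(p[180:400,130:370,::-1],None,fx=2.5,fy=2.5))
E
```

```text
time_s: 5.4
ee_pos: [492.0, -109.4, 126.6]
tcp_rot: [-0.143, 0.978, 0.022, 0.148]
wrist_force: [-0.1, -0.3, 1.1]
width: -0.002
grip_force: 0.0
t 5.4 tip x'y'z [-45.3  -0.2  56.8] toolx in frame [-0.955 -0.    -0.296] toolz [ 0.296  0.    -0.955] F [-0.1 -0.3  1.1] w -0.0
-80,0,90 shift cm [ 2.33  0.02 -4.2 ]
-90,0,250 shift cm [ -3.78   0.   -15.58]
```

View pics/s2.png

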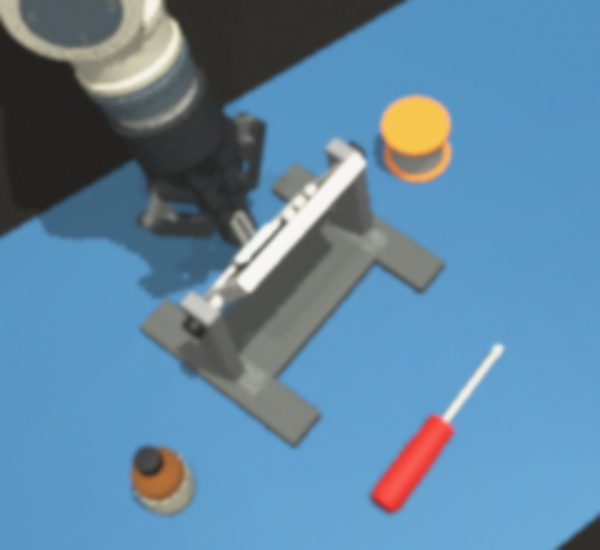

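The frame now stands at about 1.1 rad, with rail_b on top running from (240,285) to (355,160). Next I'll back off, go up and over, and push rail_b from the far side.

```bash

python3 -m pendant '[{"wx":0,"wy":0,"wz":0,"tx":1.2,"ty":0,"tz":-2.1,"gripper":0},{"wx":0,"wy":0,"wz":0,"tx":1.2,"ty":0,"tz":-2.1,"gripper":0},{"wx":0,"wy":0,"wz":0,"tx":-1.26,"ty":0,"tz":-5.2,"gripper":0},{"wx":0,"wy":0,"wz":0,"tx":-1.26,"ty":0,"tz":-5.2,"gripper":0},{"wx":0,"wy":0,"wz":0,"tx":-1.26,"ty":0,"tz":-5.2,"gripper":0},{"wx":0,"wy":0.15,"wz":0,"tx":0,"ty":0,"tz":0,"gripper":0},{"wx":0,"wy":0.15,"wz":0,"tx":0,"ty":0,"tz":0,"gripper":0},{"wx":0,"wy":0,"wz":0,"tx":0,"ty":0,"tz":0,"gripper":0}]'; python3 g.py 85,0,250 78,0,162; python3 - <<'E'
from h import *
p,d=r.get_image("scene")
P=pts("scene",d,(lambda h:(h[...,1]<45)&(h[...,2]>190))(cv2.cvtColor(p,cv2.COLOR_RGB2HSV)))
q=P-[556,-90,0]; X=np.array([.958,.286,0]);Y=np.array([-.286,.958,0]); Q=np.c_[q@X,q@Y,P[:,2]]
Q=Q[(abs(Q[:,0])<90)&(abs(Q[:,1])<60)&(Q[:,2]>140)&(Q[:,2]<200)]
print(len(Q),np.percentile(Q,[2,25,50,75,98],axis=0).round(1))
E
```

```text
time_s: 6.45
ee_pos: [449.4, -122.2, 319.5]
tcp_rot: [-0.145, 0.989, 0.0, 0.0]
wrist_force: [0.0, -0.1, -0.3]
width: -0.002
grip_force: 0.0
t 6.45 tip x'y'z [-111.3   -0.3  246.5] toolx in frame [-1.    -0.002 -0.   ] toolz [ 0.     0.001 -1.   ] F [ 0.  -0.1 -0.3] w -0.0
85,0,250 shift cm [-19.63   0.    -0.35]
78,0,162 shift cm [ 0.7 -0.   8.8]
471 [[ 16.4 -57.4 153.1]
 [ 33.5 -31.9 179.1]
 [ 36.3  -2.4 180.9]
 [ 39.4  28.8 182.5]
 [ 42.2  57.3 185. ]]
```

```bash

python3 -m pendant '[{"wx":0,"wy":0,"wz":0,"tx":-4.9,"ty":0,"tz":0,"gripper":0},{"wx":0,"wy":0,"wz":0,"tx":-4.9,"ty":0,"tz":0,"gripper":0},{"wx":0,"wy":0,"wz":0,"tx":-4.9,"ty":0,"tz":0,"gripper":0},{"wx":0,"wy":0,"wz":0,"tx":-4.9,"ty":0,"tz":0,"gripper":0},{"wx":0,"wy":0,"wz":0,"tx":0,"ty":0,"tz":0,"gripper":0},{"wx":0,"wy":0,"wz":0,"tx":0.35,"ty":0,"tz":4.2,"gripper":0},{"wx":0,"wy":0,"wz":0,"tx":0.35,"ty":0,"tz":4.2,"gripper":0},{"wx":0,"wy":0,"wz":0,"tx":0,"ty":0,"tz":0,"gripper":0},{"wx":0,"wy":0,"wz":0,"tx":1,"ty":0,"tz":0,"gripper":0},{"wx":0,"wy":0,"wz":0,"tx":1,"ty":0,"tz":0,"gripper":0},{"wx":0,"wy":0,"wz":0,"tx":0.7,"ty":0,"tz":-0.35,"gripper":0},{"wx":0,"wy":0,"wz":0,"tx":0.7,"ty":0,"tz":-0.35,"gripper":0},{"wx":0,"wy":0,"wz":0,"tx":0.7,"ty":0,"tz":-0.35,"gripper":0},{"wx":0,"wy":0,"wz":0,"tx":0,"ty":0,"tz":0,"gripper":0}]'; python3 g.py 17,0,181 -12,0,179 -35,0,165 -51,0,143 ; python3 - <<'E'
from h import *
p,d=r.get_image("scene"); cv2.imwrite("pics/s3.png",cv2.resize(p[180:400,130:370,::-1],None,fx=2.5,fy=2.5))
E
```

```text
time_s: 8.25
ee_pos: [589.5, -80.3, 246.8]
tcp_rot: [-0.144, 0.99, -0.0, -0.0]
wrist_force: [0.5, -0.1, 0.2]
width: 0.003
grip_force: 0.0
t 8.25 tip x'y'z [ 34.8  -0.3 173.8] toolx in frame [-1.  0.  0.] toolz [-0. -0. -1.] F [ 0.5 -0.1  0.2] w 0.0
17,0,181 shift cm [ 1.79  0.03 -0.72]
-12,0,179 shift cm [ 2.9 -0.   0.2]
-35,0,165 shift cm [ 2.3 -0.   1.4]
-51,0,143 shift cm [1.6 0.  2.2]
```

View pics/s3.png

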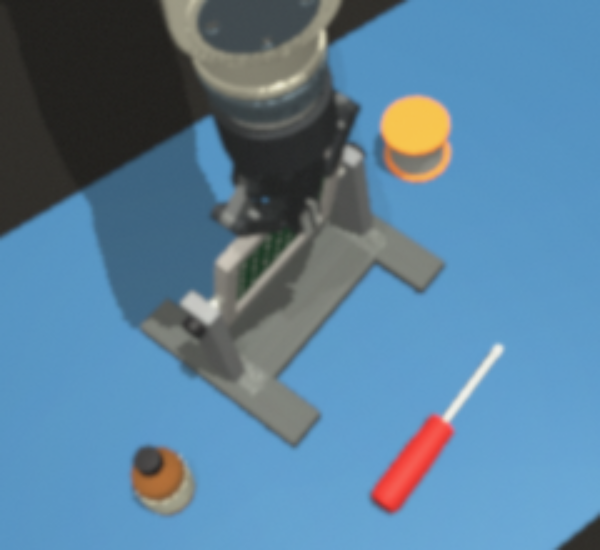

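The fingers, near (313,215), are on the far side of rail_b. The frame is close to upright, and the spool, flux bottle and screwdriver are untouched. I'll continue over the top.

```bash

python3 -m pendant '[{"wx":0,"wy":0,"wz":0,"tx":0.6,"ty":0,"tz":-0.24,"gripper":0},{"wx":0,"wy":0,"wz":0,"tx":0.6,"ty":0,"tz":-0.24,"gripper":0},{"wx":0,"wy":0,"wz":0,"tx":0.6,"ty":0,"tz":-0.24,"gripper":0},{"wx":0,"wy":0,"wz":0,"tx":0.72,"ty":0,"tz":-0.1,"gripper":0},{"wx":0,"wy":0,"wz":0,"tx":0.72,"ty":0,"tz":-0.05,"gripper":0},{"wx":0,"wy":0,"wz":0,"tx":0.72,"ty":0,"tz":0.1,"gripper":0},{"wx":0,"wy":0,"wz":0,"tx":0.72,"ty":0,"tz":0.25,"gripper":0},{"wx":0,"wy":0,"wz":0,"tx":0.6,"ty":0,"tz":0.3,"gripper":0},{"wx":0,"wy":0,"wz":0,"tx":0.6,"ty":0,"tz":0.35,"gripper":0},{"wx":0,"wy":0,"wz":0,"tx":0.55,"ty":0,"tz":0.35,"gripper":0},{"wx":0,"wy":0,"wz":0,"tx":0.55,"ty":0,"tz":0.4,"gripper":0},{"wx":0,"wy":0,"wz":0,"tx":0.4,"ty":0,"tz":0.55,"gripper":0},{"wx":0,"wy":0,"wz":0,"tx":0.4,"ty":0,"tz":0.55,"gripper":0},{"wx":0,"wy":0,"wz":0,"tx":0.4,"ty":0,"tz":0.55,"gripper":0},{"wx":0,"wy":0,"wz":0,"tx":0.4,"ty":0,"tz":0.55,"gripper":0},{"wx":0,"wy":0,"wz":0,"tx":0,"ty":0,"tz":0,"gripper":0}]'; python3 g.py -57,0,127 -57,0,121 ; python3 - <<'E'
from h import *
p,d=r.get_image("scene"); cv2.imwrite("pics/s4.png",cv2.resize(p[180:400,130:370,::-1],None,fx=2.5,fy=2.5))
E
```

```text
time_s: 10.3
ee_pos: [507.2, -104.7, 215.0]
tcp_rot: [-0.145, 0.99, 0.0, -0.001]
wrist_force: [-0.2, 1.0, 0.5]
width: 0.0
grip_force: 0.0
t 10.3 tip x'y'z [-5.10e+01 -1.00e-01  1.42e+02] toolx in frame [-1.     0.     0.001] toolz [-0.001  0.001 -1.   ] F [-0.2  1.   0.5] w 0.0
-57,0,127 shift cm [0.6  0.01 1.5 ]
-57,0,121 shift cm [-0.  -0.   0.6]
```

View pics/s4.png

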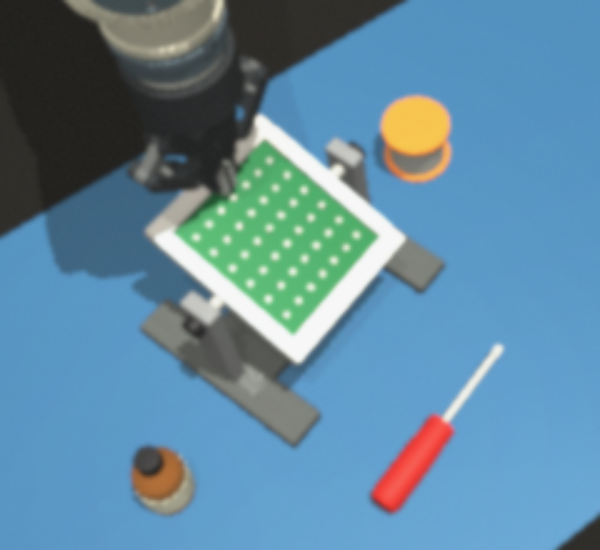

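The solder side is up and the tip is on rail_b at about (225,180), with roughly 20 mm left to push down.

```bash

python3 -m pendant '[{"wx":0,"wy":0,"wz":0,"tx":0.33,"ty":0,"tz":0.45,"gripper":0},{"wx":0,"wy":0,"wz":0,"tx":0.33,"ty":0,"tz":0.45,"gripper":0},{"wx":0,"wy":0,"wz":0,"tx":0.33,"ty":0,"tz":0.45,"gripper":0},{"wx":0,"wy":0,"wz":0,"tx":0.33,"ty":0,"tz":0.45,"gripper":0},{"wx":0,"wy":0,"wz":0,"tx":0,"ty":0,"tz":0.15,"gripper":0},{"wx":0,"wy":0,"wz":0,"tx":0,"ty":0,"tz":0.1,"gripper":0},{"wx":0,"wy":0,"wz":0,"tx":0,"ty":0,"tz":0,"gripper":0}]'; python3 g.py
```

```text
time_s: 11.22
ee_pos: [495.1, -108.4, 195.0]
tcp_rot: [-0.145, 0.989, 0.0, -0.0]
wrist_force: [-0.4, 0.2, -1.5]
width: 0.003
grip_force: 0.0
t 11.22 tip x'y'z [-63.6  -0.2 122. ] toolx in frame [-1. -0.  0.] toolz [-0.  0. -1.] F [-0.4  0.2 -1.5] w 0.0
```

```bash

python3 -m pendant '[{"wx":0,"wy":0,"wz":0,"tx":0,"ty":0,"tz":0.1,"gripper":0},{"wx":0,"wy":0,"wz":0,"tx":0,"ty":0,"tz":0,"gripper":0}]';python3 -m pendant '[{"wx":0,"wy":0,"wz":0,"tx":0,"ty":0,"tz":0.1,"gripper":0},{"wx":0,"wy":0,"wz":0,"tx":0,"ty":0,"tz":0,"gripper":0}]'
```

```text
time_s: 11.48
ee_pos: [495.2, -108.4, 194.0]
tcp_rot: [-0.145, 0.989, 0.0, 0.0]
wrist_force: [-0.2, 0.8, 0.3]
width: -0.002
grip_force: 0.0
time_s: 11.72
ee_pos: [495.1, -108.4, 193.6]
tcp_rot: [-0.145, 0.989, -0.0, 0.0]
wrist_force: [-2.2, 0.6, 6.7]
width: -0.001
grip_force: 3.4
```

The force rose to 6.7 N, so the frame is against its stop. I'll come clear and check.

```bash

python3 -m pendant '[{"wx":0,"wy":0,"wz":0,"tx":0,"ty":0,"tz":-1,"gripper":0},{"wx":0,"wy":0,"wz":0,"tx":0,"ty":0,"tz":-4,"gripper":0},{"wx":0,"wy":0,"wz":0,"tx":1,"ty":0,"tz":-5,"gripper":0},{"wx":0,"wy":0,"wz":0,"tx":4,"ty":0,"tz":-2,"gripper":0},{"wx":0,"wy":0,"wz":0,"tx":5,"ty":0,"tz":0,"gripper":0},{"wx":0,"wy":0,"wz":0,"tx":0,"ty":0,"tz":0,"gripper":0},{"wx":0,"wy":0,"wz":0,"tx":0,"ty":0,"tz":0,"gripper":0}]'; python3 - <<'E'
from h import *
p,d=r.get_image("scene"); cv2.imwrite("pics/s5.png",cv2.resize(p[180:400,130:370,::-1],None,fx=2.5,fy=2.5))
P=frame(p,d,"scene",(170,310,220,330)); A=P
for _ in range(4):
    c=A.mean(0); n=np.linalg.svd(A-c,full_matrices=False)[2][2]; A=P[abs((P-c)@n)<6]
n*=np.sign(n[2]); print(c,n,n[:2]@[.958,.286],cv2.minAreaRect(A[:,:2].astype(np.float32)))
E
```

```text
time_s: 12.6
ee_pos: [399.5, -137.2, 313.6]
tcp_rot: [-0.144, 0.99, -0.0, 0.001]
wrist_force: [0.3, 0.3, 0.4]
width: 0.003
grip_force: 0.0
[562.81818809 -91.52440048 117.05591607] [-0.01627435  0.00331923  0.99986205] -0.014641530181718264 ((556.7516479492188, -88.76344299316406), (153.3544921875, 149.43324279785156), 16.40486717224121)
```

View pics/s5.png

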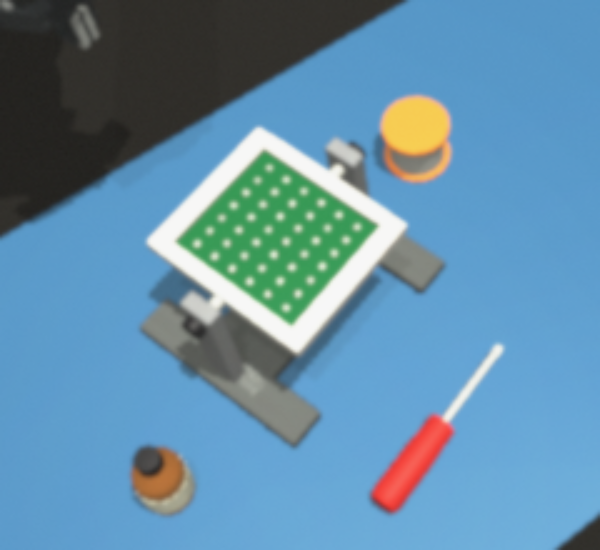

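The frame, centred at (277,240), is level within 0.015 rad with the solder side up. The holder is in the same place and the robot is clear.

```bash
python3 -c "
from workcell import r
print(r.job_done())"
```

```text
the job is handed in; nothing more can be done
None
```

I handed the job in at about 12.6 s: the frame measures about 0.015 rad off level with the solder side up, the holder measured within about 1 mm of its start, the spool, flux bottle and screwdriver look unmoved in the last picture, and the robot is clear (no verdict came back).

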